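# Pulse-spin on a microcentrifuge

### The job

The tubes are loaded, so give them a quick pulse spin in the small white centrifuge, working only by pressing and pushing with your fingers: first switch it on by pressing the raised far half of the red rocker fully over, then push the open lid down from above, without slamming it, until it clicks fully shut. Last, with the lid shut, press the blue pulse key fully down and finish your program while still holding it down, because the rotor turns only as long as that key is held. Leave the green and yellow keys unpressed, do not take hold of the lid or swing it wider open, and leave everything else on the bench where it is.

Things in the scene. Friction and masses are not known exactly. Their poses are not given: they have to be found in the camera images.
- centrifuge: White bench microcentrifuge, fixed, 260 mm deep (x), 220 mm wide (y). Origin: centre of its underside; own +x runs from the control panel (front) to the lid hinge (rear), +y to the panel's left end, z up. Deck 115 mm high; the front 77 mm is the panel, sloping down to the front by 0.26 rad, its middle 105 mm high. Left to right on it, at y = 81, 30, -24, -78 mm: red rocker, blue, green, yellow key.
- rocker (a joint): Red rectangular power rocker, 38 mm long fore and aft, 22 mm wide, in a black frame at the left end of the panel. 0 rad = off (far half, the one nearer the lid, stands about 8 mm higher than when on), 0.40 rad = fully on (far half down). It turns about a left-right axis at its middle, takes 2 to 3 N at its end and stays where it is left.
- rocker_far_end (a point): Point on the top face of the rocker's far half, 13.5 mm from its turning axis, 14 mm above the panel when off and 9 mm when on: the place to press, straight down. The black frame around the rocker is 5 mm high.
- lid (a joint): Lid angle in rad: 0 shut, starts 0.85 to 1.1 (open), at most 1.40. The hinge is stiff: the lid stays where it is left and takes 1 to 3 N at lid_push. Below about 0.07 rad (last 12 mm of the front edge) its striker must snap past a sprung catch, which takes up to about 7 N at lid_push and then gives way; the lid is then home on the deck and stays shut.
- lid_hinge (a point): Middle of the lid's hinge axis at the rear of the machine, 112 mm behind the machine's centre and 119 mm above the bench; the axis runs along the machine's own y.
- lid_push (a point): Point in the middle of the lid's outer (upper) face, 130 mm from the hinge axis along the lid, 38 mm short of its front lip: a good place to push from above. Axes: x from lid front to hinge, z out of the outer face (straight up when shut, when it is 137 mm above the bench). Lid 204 mm wide, 14 mm thick; a plateau 2 mm higher begins 17 mm nearer the hinge.
- lid_front (a point): Middle of the lid's front edge lip, 168 mm from the hinge axis; when shut it stands 130 mm above the bench, 56 mm in front of the machine's centre, just behind the panel. The underside of the lid carries a steel striker and, set in 16 mm from its edges, a grey lining (geom lid_c6) that the fingers must not touch.
- pulse_key (a joint): Travel of the blue pulse key in m: 0 = up, 0.004 = fully down, along the panel's normal; sprung, about 1.2 N to start and 3.6 N fully down; comes up when let go. Geom pulse_key_c0 is its cap.
- pulse_top (a point): Centre of the top of the blue pulse key, round, 20 mm across, standing 9 mm off the panel when up; z along the panel's normal. The nearest things beside it are the rocker's frame 51 mm to its left (centre) and the green key 54 mm to its right (centre).
- start_key (a joint): Travel of the green start key, same make as the pulse key (0 up, 0.004 m down). Leave alone.
- start_top (a point): Centre of the top of the green start key.
- release_key (a joint): Travel of the yellow lid-release key, same make (0 up, 0.004 m down). Leave alone.
- release_top (a point): Centre of the top of the yellow lid-release key.
- tube_rack: Blue tube rack, loose, 75 x 122 x 38 mm, beside the machine's left flank; origin under its centre.
- tube0: Small tube with a cap, 13.6 mm across, 43 mm tall, standing loose in the rack; origin at its foot.
- tube1: Small tube with a cap, 13.6 mm across, 43 mm tall, standing loose in the rack; origin at its foot.
- tube2: Small tube with a cap, 13.6 mm across, 43 mm tall, standing loose in the rack; origin at its foot.
- kit_carton: White and blue carton, loose, 115 x 75 x 45 mm, beside the machine's right flank; origin under its centre.
- tip_box: Orange pipette-tip box with clear lid, loose, 120 x 85 x 67 mm; origin under its centre.
- reagent_bottle: Amber bottle, loose, 56 mm across, 105 mm tall; origin under its centre.
- marker: Marker pen, loose, 131 mm long, 13 mm thick, lying on the bench in front of the machine; origin under its middle.
- beaker: Clear beaker, loose, 68 mm across, 85 mm tall; origin under its centre.

How it is judged:
On the way, in this order (a step that is already met when the one before it is completed fails the run):
1. the red rocker is pressed fully over to on (value of joint rocker above 0.34 rad), for 0.1 s.
2. the lid is pushed fully shut and caught (value of joint lid below 0.02 rad), for 0.2 s.
3. the blue pulse key is pressed fully down and held (value of joint pulse_key above 0.003 m and value of joint lid below 0.02 rad), for 0.3 s.
At the end, for the whole second after the job is handed in: The rocker is on (over 0.32 of 0.40 rad), the lid is shut (under 0.02 rad), and the fingers are holding the blue pulse key down by more than 3 of its 4 mm, the green and yellow keys being up (all of step 3 and contact force between the fingers and pulse_key_c0 above 0.5 N and value of joint rocker above 0.32 rad and value of joint each of start_key, release_key below 0.001 m); the arm keeps its last pose, push and grip.
It fails at once if the green start key or the yellow lid-release key is pressed (more than 2 mm) (value of joint any of start_key, release_key above 0.002 m).
It fails at once if the pulse key is pressed while the lid is open (value of joint pulse_key above 0.002 m and value of joint lid above 0.03 rad).
It fails at once if the lid is slammed (faster than 4 rad/s) (velocity of joint lid below -4 rad/s).
It fails at once if the lid is taken hold of (the fingers touch its lined underside) or swung wider open, past 1.25 rad (contact force between the fingers and lid_c6 above 0.5 N or value of joint lid above 1.25 rad).
It fails at once if a bystander is lifted, carried or shoved by more than 20 mm (distance of any of tube_rack, tube0, tube1, tube2, kit_carton, tip_box, reagent_bottle, marker, beaker from where it was at the start of the episode above 0.02 m).
It also fails if it takes over 56 s, if anything falls off the work surface, if the arm or the gripper's body presses on something with over 40 N, if the wrist force passes 120 N, or if a joint passes its speed limit or range.

### The arm

A 6-joint arm with a two-finger parallel gripper is mounted at the origin on the work surface. World frame = base frame: x ahead of the robot, y to its left, z up, the work surface at z = 0. Lengths are in m, angles in rad, forces in N, time in s.
With the tool pointing down it reaches from about 0.275 to 0.75 m from the base axis. Payload 10.2 kg.
Tool frame: the origin (TCP) lies midway between the tips of the shut fingers; the grasp point (between the pads) lies 19 mm behind it; z points along the fingers, y is the line along which they close (so a half turn about z gives the same grasp; the last joint's range is limited). The gripper opens to 88 mm and grips with 3 to 60 N. Pads are 18 mm wide; open, the fingers measure 123 mm over their backs; the gripper's body (75 mm by 187 mm) begins 45 mm behind the grasp point.
Start: joints at [0.983, 0.313, 1.498, -0, 1.331, -0.223], TCP at [0.187, 0.49, 0.239] pointing down, gripper open.
Joint ranges: [-2.94, 2.94], [-0.97, 2.17], [0.19, 2.56], [-1.23, 4.37], [0.02, 3.11], [-2.88, 2.88]. Speed limits (rad/s): [2.39, 2.39, 3.01, 3.14, 3.14, 3.14].

### API

Orientations are given as a unit quaternion [x, y, z, w].
In Python, from cell import arm gives the robot as it stands.
- The arm moves only by the shell command python3 -m handwheel 'ROWS' [FORCE]. ROWS is JSON, a list of rows, each an object with "delta_pos": the shift along the world's x, y, z in m, a list of three; "twist": the turn, a rotation vector about the world's x, y, z in rad, a list of three; "hand": the finger opening in m, from 0 to 0.0881. In form: [{"delta_pos": [x, y, z], "twist": [wx, wy, wz], "hand": hand}, ...]. A call has exactly 10 rows; each row is the pose to reach, as a shift and turn from the pose commanded when the call began; what a row does not reach only later rows make up. A row lasts 1/12 s, in which the tool goes at most 41.7 mm and 7.16 degrees, less where a joint would pass 70% of its speed; a pose out of reach is approached as far as the arm can. A call with a gripper value outside its range is refused whole. The fingers move at their own pace and stop on an object; FORCE is the grip in N (left out, the last holds). Time passes only in rows, so rows that repeat a pose let the fingers close, or fill a call up. It gives the time, the measured TCP pose, the force, the opening and the grip force at its end, in the units of the state.
- arm.get_state(): the state, without advancing time (a new reading comes with each control period).
- arm.grab_frame(name): name is "scene" or "side" or "wrist"; returns the picture (480x640x3 uint8, blue, green, red); there is no depth.
- arm.get_calibration(name): a dict with "fx", "fy", "cx", "cy" (pixels), "k1" (the pictures are not rectified: a ray, as slopes to the right and down, at radius r is drawn at 1 + k1 r^2 times it, then the intrinsics apply), "R" (3x3) and "t" (3): a world point X has camera coordinates R X + t; the wrist camera has in their place "mount" (4x4, takes a point from camera to tool coordinates, whose origin is the TCP and whose axes are the flange's). Camera axes: x right, y down, z forward; pixel columns grow to the right and rows downward; lengths in m; the calibration is good to about 2 mm. A picture is of the moment at which its call begins: read the wrist's pose just before it. get_calibration takes no time and is no camera call.
- arm.hand_in(): hands the job in; it is judged then, once.
The state is a dict: "time_s": time; "joints": joint angles; "joint_vel": joint speeds; "joint_efforts": joint torques, N m; "tool_pos": TCP position; "tool_rot": TCP orientation; "ft_force": force on the tool from outside, world axes, zero at the start; "moment": the same for the moment, N m; "opening": finger opening in m; "grip_force": force on a finger pad.
Only numpy, scipy, OpenCV 4.12 (cv2) and the standard library are available. Lean on these libraries where they do the work, as an engineer would, in place of code of your own. Each camera call takes 0.05 s, during which the arm holds its last target. There are 200 camera calls.

## Working session

There is one attempt and no reset: what is moved stays moved. The work goes in short steps, Python scripts to look and compute and a shell command to move; the robot and the scene stay as the last step left them, time stands still between calls to the robot, and variables do not carry over. Pictures are saved under pics/ and viewed, at most 10 in all, crops included, and the job is handed in when it is done.

```bash
mkdir -p pics; python3 - <<'E'
from cell import arm
import cv2,numpy as np
s=arm.get_state();print(s['time_s'],s['tool_pos'],s['tool_rot'],s['opening'])
for n in ['scene','side']:
    cv2.imwrite(f'pics/{n}0.png',arm.grab_frame(n)); c=arm.get_calibration(n);print(n,{k:np.round(v,4).tolist() for k,v in c.items()})
print(arm.get_calibration('wrist'))
E
```

```text
0.0 [0.18716063 0.49025285 0.23818783] [ 1.81381437e-01  9.83412625e-01 -5.73582237e-04 -2.34806732e-04] 0.08820252643814576
scene {'fx': 596.7371, 'fy': 596.7371, 'cx': 322.5271, 'cy': 248.0148, 'k1': -0.1592, 'R': [[-0.2794, 0.9601, 0.0118], [0.7632, 0.2296, -0.604], [-0.5826, -0.1598, -0.7969]], 't': [0.0325, -0.3634, 1.8309]}
side {'fx': 543.7484, 'fy': 543.7484, 'cx': 327.0314, 'cy': 234.8723, 'k1': -0.0365, 'R': [[0.9771, -0.2125, 0.0057], [-0.1434, -0.679, -0.72], [0.1569, 0.7027, -0.694]], 't': [-0.4983, 0.2277, 0.9283]}
{'fx': 432.025448596065, 'fy': 432.025448596065, 'cx': 317.8895635467006, 'cy': 233.3454167494679, 'k1': -0.05639533958984652, 'mount': array([[-1.22339300e-04, -9.51247544e-01, -3.08428428e-01,
         8.03649660e-02],
       [ 9.99999978e-01, -1.68742868e-04,  1.23778932e-04,
        -5.13285854e-04],
       [-1.69789503e-04, -3.08428406e-01,  9.51247544e-01,
        -1.45872232e-01],
       [ 0.00000000e+00,  0.00000000e+00,  0.00000000e+00,
         1.00000000e+00]])}
```

View pics/scene0.png

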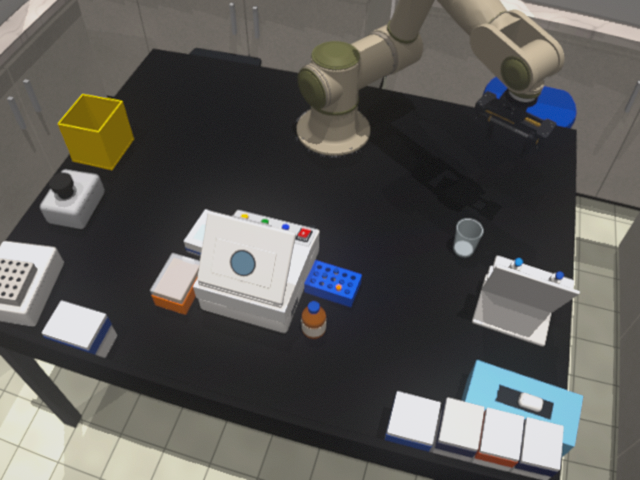

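View pics/side0.png

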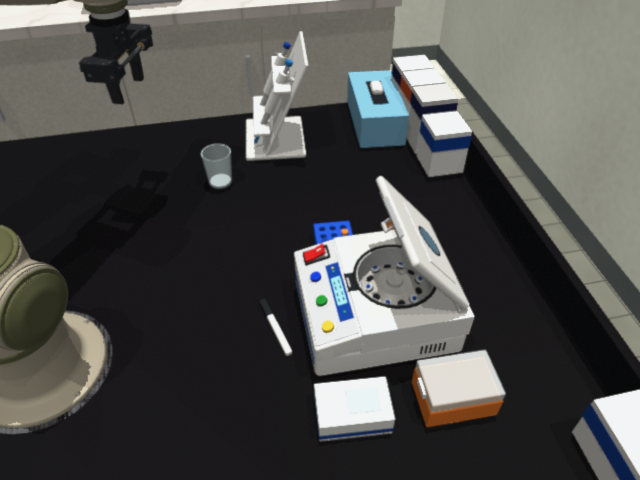

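The scene view shows the machine ahead of the arm, with its lid open and panel toward the base. In the side view the rocker is at (316,255), blue key (316,277), green (321,300) and yellow (328,326); the lid tip is near (380,180). Next I triangulate the keys by colour.

```bash
cat > h.py <<'E'
from cell import arm
import cv2,numpy as np
def P(cal,st=None):
    if 'mount' in cal:
        from scipy.spatial.transform import Rotation as Ro
        T=np.eye(4);T[:3,:3]=Ro.from_quat(st['tool_rot']).as_matrix();T[:3,3]=st['tool_pos']
        M=T@cal['mount'];return M[:3,:3],M[:3,3]
    R=np.array(cal['R']);return R.T,-R.T@np.array(cal['t'])
def ray(cal,uv,st=None):
    K=np.array([[cal['fx'],0,cal['cx']],[0,cal['fy'],cal['cy']],[0,0,1]])
    p=cv2.undistortPoints(np.array([[uv]],float),K,np.array([cal['k1'],0,0,0,0]))[0,0]
    Rc,o=P(cal,st);d=Rc@np.r_[p,1];return o,d/np.linalg.norm(d)
def plane(cal,uv,z,st=None):
    o,d=ray(cal,uv,st);return o+d*(z-o[2])/d[2]
def tri(rays):
    A=sum(np.eye(3)-np.outer(d,d) for o,d in rays);b=sum((np.eye(3)-np.outer(d,d))@o for o,d in rays)
    return np.linalg.solve(A,b)
HUE={'red':(175,6),'blue':(112,125),'green':(50,80),'yellow':(22,32)}
def blob(im,c,roi,mina=8):
    x0,y0,x1,y1=roi;h=cv2.cvtColor(im[y0:y1,x0:x1],cv2.COLOR_BGR2HSV)
    a,b=HUE[c];H=h[...,0];m=((H>=a)&(H<=b)) if a<b else ((H>=a)|(H<=b))
    m&=(h[...,1]>130)&(h[...,2]>60)
    n,l,s,ce=cv2.connectedComponentsWithStats(m.astype(np.uint8))
    return [(s[i,4],(ce[i]+[x0,y0]).round(1).tolist()) for i in np.argsort(-s[1:,4])+1 if s[i,4]>=mina][:3]
E
python3 - <<'E'
from h import *
im={n:cv2.imread(f'pics/{n}0.png') for n in('scene','side')}
cal={n:arm.get_calibration(n) for n in im}
roi={'scene':(230,205,320,245),'side':(295,240,345,340)}
for c in HUE:
    b={n:blob(im[n],c,roi[n],5) for n in im};print(c,b)
    if all(b.values()):
        print(' tri',tri([ray(cal[n],b[n][0][1]) for n in im]).round(4),[plane(cal[n],b[n][0][1],.113).round(4) for n in im])
E
```

```text
red {'scene': [(np.int32(74), [303.8, 232.7])], 'side': [(np.int32(205), [313.6, 253.4])]}
 tri [0.4981 0.0624 0.1124] [array([0.4982, 0.0627, 0.113 ]), array([0.4981, 0.0616, 0.113 ])]
blue {'scene': [(np.int32(25), [285.0, 226.4])], 'side': [(np.int32(77), [315.3, 276.2]), (np.int32(7), [318.0, 242.6])]}
 tri [0.4905 0.0116 0.1093] [array([0.4927, 0.013 , 0.113 ]), array([0.4904, 0.0076, 0.113 ])]
green {'scene': [(np.int32(15), [264.8, 220.8])], 'side': [(np.int32(73), [321.1, 300.1])]}
 tri [ 0.4889 -0.042   0.1096] [array([ 0.4901, -0.0401,  0.113 ]), array([ 0.4893, -0.0459,  0.113 ])]
yellow {'scene': [(np.int32(24), [244.2, 215.5])], 'side': [(np.int32(98), [327.4, 326.0])]}
 tri [ 0.4879 -0.0964  0.1105] [array([ 0.4887, -0.0948,  0.113 ]), array([ 0.4883, -0.0993,  0.113 ])]
```

```bash
python3 -m handwheel '[{"delta_pos":[0.02,-0.03,0.01],"twist":[0,0,0.03],"hand":0},{"delta_pos":[0.04,-0.06,0.02],"twist":[0,0,0.06],"hand":0},{"delta_pos":[0.06,-0.09,0.03],"twist":[0,0,0.09],"hand":0},{"delta_pos":[0.08,-0.12,0.03],"twist":[0,0,0.12],"hand":0},{"delta_pos":[0.10,-0.15,0.03],"twist":[0,0,0.15],"hand":0},{"delta_pos":[0.12,-0.18,0.03],"twist":[0,0,0.18],"hand":0},{"delta_pos":[0.14,-0.21,0.03],"twist":[0,0,0.21],"hand":0},{"delta_pos":[0.16,-0.24,0.03],"twist":[0,0,0.24],"hand":0},{"delta_pos":[0.17,-0.27,0.03],"twist":[0,0,0.27],"hand":0},{"delta_pos":[0.18,-0.29,0.03],"twist":[0,0,0.30],"hand":0}]' 20
python3 -m handwheel '[{"delta_pos":[0.01,-0.02,0],"twist":[0,0,0.01],"hand":0},{"delta_pos":[0.03,-0.05,0],"twist":[0,0,0.02],"hand":0},{"delta_pos":[0.05,-0.08,0],"twist":[0,0,0.04],"hand":0},{"delta_pos":[0.07,-0.11,0],"twist":[0,0,0.04],"hand":0},{"delta_pos":[0.08,-0.14,0],"twist":[0,0,0.04],"hand":0},{"delta_pos":[0.09,-0.16,0],"twist":[0,0,0.04],"hand":0},{"delta_pos":[0.095,-0.17,0],"twist":[0,0,0.04],"hand":0},{"delta_pos":[0.095,-0.17,0],"twist":[0,0,0.04],"hand":0},{"delta_pos":[0.095,-0.17,0],"twist":[0,0,0.04],"hand":0},{"delta_pos":[0.095,-0.17,0],"twist":[0,0,0.04],"hand":0}]'
python3 - <<'E'
from h import *
st=arm.get_state();im=arm.grab_frame('wrist');cv2.imwrite('pics/w1.png',im);cal=arm.get_calibration('wrist')
print(st['tool_pos'],st['tool_rot'])
for c in HUE:
    b=blob(im,c,(0,0,640,480),40);print(c,[(x,plane(cal,x[1],.112,st).round(4).tolist()) for x in b])
E
```

```text
time_s: 0.93
tool_pos: [0.3677, 0.1982, 0.2685]
tool_rot: [0.032, 0.999, -0.0, -0.0]
ft_force: [0.1, 0.3, -0.5]
opening: 0.0239
grip_force: 0.0
time_s: 1.77
tool_pos: [0.4618, 0.0316, 0.2687]
tool_rot: [0.012, 1.0, 0.0, -0.0]
ft_force: [0.3, 0.5, 0.2]
opening: 0.0005
grip_force: 0.0
[0.46184926 0.03159575 0.268746  ] [ 1.18006477e-02  9.99930356e-01  1.37298261e-04 -9.03598397e-05]
red [((np.int32(1401), [362.0, 257.3]), [0.4991, 0.0635, 0.112])]
blue [((np.int32(8671), [455.6, 279.6]), [0.5193, 0.1357, 0.112]), ((np.int32(1954), [228.2, 284.5]), [0.5191, -0.039, 0.112]), ((np.int32(460), [293.5, 246.2]), [0.489, 0.0125, 0.112])]
green []
yellow []
```

View pics/w1.png

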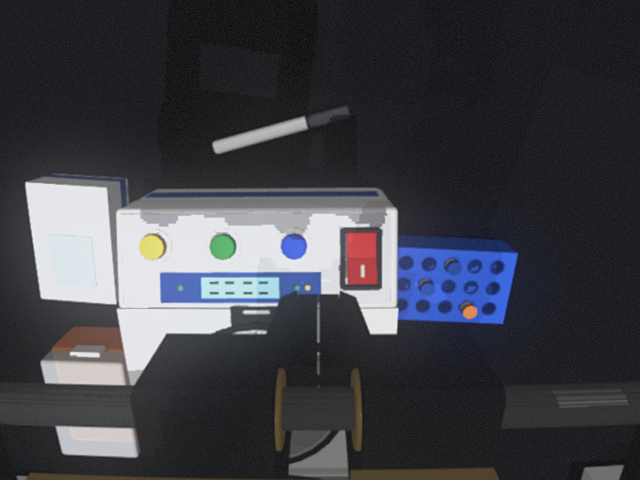

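The wrist view shows the rocker frame centred near (361,259), with its far half (the "I" mark) at row 272. The blue key is at (293,246), green at (222,246) and yellow at (152,247). The rocker axis is at about (0.499, 0.0635), so I will press at about (0.510, 0.0635).

```bash
python3 -m handwheel '[{"delta_pos":[0.02,0.015,-0.02],"twist":[0,0,0],"hand":0},{"delta_pos":[0.04,0.03,-0.04],"twist":[0,0,0],"hand":0},{"delta_pos":[0.048,0.032,-0.07],"twist":[0,0,0],"hand":0},{"delta_pos":[0.048,0.032,-0.10],"twist":[0,0,0],"hand":0},{"delta_pos":[0.048,0.032,-0.12],"twist":[0,0,0],"hand":0},{"delta_pos":[0.048,0.032,-0.132],"twist":[0,0,0],"hand":0},{"delta_pos":[0.048,0.032,-0.138],"twist":[0,0,0],"hand":0},{"delta_pos":[0.048,0.032,-0.140],"twist":[0,0,0],"hand":0},{"delta_pos":[0.048,0.032,-0.140],"twist":[0,0,0],"hand":0},{"delta_pos":[0.048,0.032,-0.140],"twist":[0,0,0],"hand":0}]'
python3 - <<'E'
from h import *
st=arm.get_state();im=arm.grab_frame('wrist');cal=arm.get_calibration('wrist')
side=arm.grab_frame('side')
cv2.imwrite('pics/w2.png',np.hstack([im[100:460,180:580],cv2.resize(side[170:370,240:462],(400,360))]))
for c in ('red','blue'):
    b=blob(im,c,(0,0,640,480),40);print(c,[(x,plane(cal,x[1],.113,st).round(4).tolist()) for x in b])
E
```

```text
time_s: 2.65
tool_pos: [0.5107, 0.0627, 0.1297]
tool_rot: [0.012, 1.0, -0.0, 0.001]
ft_force: [0.8, 1.0, -0.9]
opening: 0.0004
grip_force: 0.0
red [((np.int32(3458), [319.1, 257.7]), [0.4932, 0.0632, 0.113])]
blue [((np.int32(17723), [475.3, 290.6]), [0.5096, 0.128, 0.113]), ((np.int32(2177), [24.1, 321.4]), [0.5203, -0.0666, 0.113]), ((np.int32(1950), [211.6, 313.4]), [0.5174, 0.0171, 0.113])]
```

View pics/w2.png

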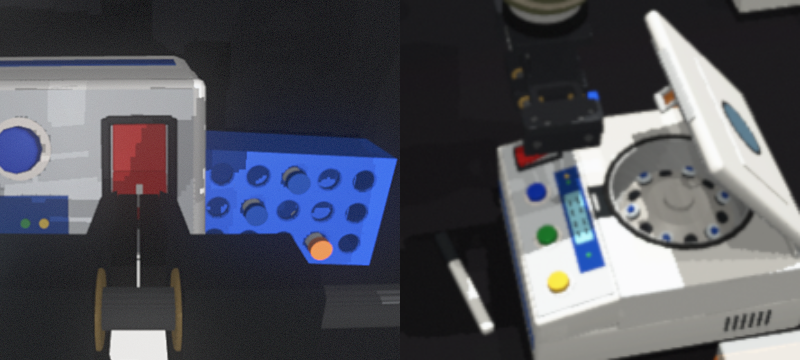

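The tip is centred on the rocker sideways (column 319) and over its far half, so I press down gently.

```bash
python3 -m handwheel '[{"delta_pos":[0,0.001,-0.003],"twist":[0,0,0],"hand":0},{"delta_pos":[0,0.001,-0.006],"twist":[0,0,0],"hand":0},{"delta_pos":[0,0.001,-0.008],"twist":[0,0,0],"hand":0},{"delta_pos":[0,0.001,-0.010],"twist":[0,0,0],"hand":0},{"delta_pos":[0,0.001,-0.011],"twist":[0,0,0],"hand":0},{"delta_pos":[0,0.001,-0.012],"twist":[0,0,0],"hand":0},{"delta_pos":[0,0.001,-0.013],"twist":[0,0,0],"hand":0},{"delta_pos":[0,0.001,-0.013],"twist":[0,0,0],"hand":0},{"delta_pos":[0,0.001,-0.013],"twist":[0,0,0],"hand":0},{"delta_pos":[0,0.001,-0.013],"twist":[0,0,0],"hand":0}]'
```

```text
time_s: 3.58
tool_pos: [0.5122, 0.0633, 0.1176]
tool_rot: [0.012, 1.0, -0.0, 0.003]
ft_force: [0.8, 0.3, 12.2]
opening: 0.0004
grip_force: 6.0
```

```bash
python3 -m handwheel '[{"delta_pos":[0,0,-0.001],"twist":[0,0,0],"hand":0},{"delta_pos":[0,0,-0.002],"twist":[0,0,0],"hand":0},{"delta_pos":[0,0,-0.002],"twist":[0,0,0],"hand":0},{"delta_pos":[0,0,-0.002],"twist":[0,0,0],"hand":0},{"delta_pos":[-0.002,0,0.01],"twist":[0,0,0],"hand":0},{"delta_pos":[-0.015,-0.01,0.04],"twist":[0,0,0],"hand":0},{"delta_pos":[-0.03,-0.02,0.08],"twist":[0,0,0],"hand":0},{"delta_pos":[-0.045,-0.03,0.12],"twist":[0,0,0],"hand":0},{"delta_pos":[-0.05,-0.033,0.152],"twist":[0,0,0],"hand":0},{"delta_pos":[-0.05,-0.033,0.152],"twist":[0,0,0],"hand":0}]'
python3 - <<'E'
from h import *
st=arm.get_state();im=arm.grab_frame('wrist');cal=arm.get_calibration('wrist');side=arm.grab_frame('side')
cv2.imwrite('pics/side2.png',side);cv2.imwrite('pics/w3f.png',im)
cv2.imwrite('pics/w3.png',np.hstack([cv2.resize(im[200:320,110:410],None,fx=1.3,fy=1.3),np.zeros((156,4,3),np.uint8),cv2.resize(cv2.imread('pics/w1.png')[200:320,110:410],None,fx=1.3,fy=1.3)]))
cv2.imwrite('pics/w3b.png',np.vstack([cv2.imread('pics/w3.png')[:, :784],cv2.resize(side[160:360,270:500],(784,440))[:, :784]]))
print(st['tool_pos'])
for c in ('red','blue'):
    b=blob(im,c,(0,0,640,480),40);print(c,[(x,plane(cal,x[1],.113,st).round(4).tolist()) for x in b])
E
```

```text
time_s: 4.42
tool_pos: [0.4614, 0.0296, 0.2741]
tool_rot: [0.013, 1.0, -0.001, 0.005]
ft_force: [-0.2, 0.1, 1.3]
opening: 0.0007
grip_force: 0.0
[0.46135503 0.02957836 0.27414576]
red [((np.int32(1337), [364.6, 256.3]), [0.5015, 0.0634, 0.113])]
blue [((np.int32(8516), [456.7, 274.5]), [0.5186, 0.1353, 0.113]), ((np.int32(2242), [239.4, 281.6]), [0.5203, -0.0338, 0.113]), ((np.int32(445), [297.1, 241.9]), [0.4886, 0.0125, 0.113])]
```

View pics/w3b.png

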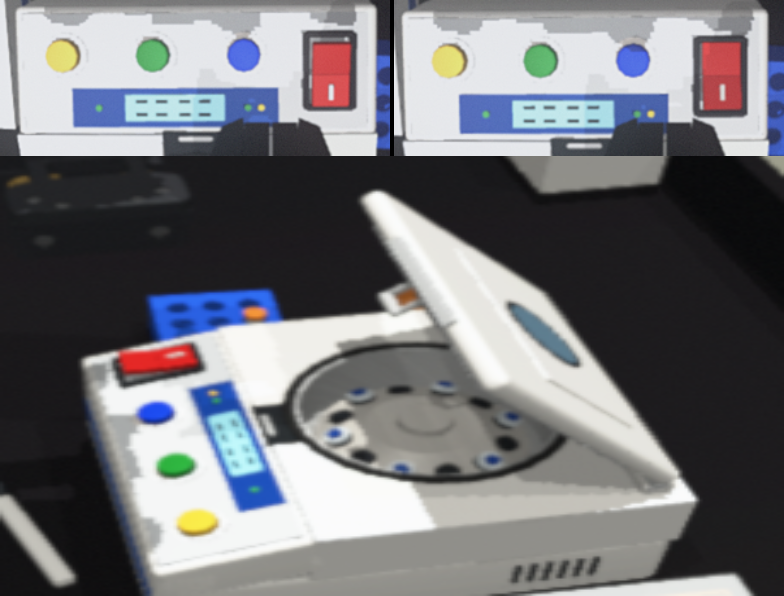

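The rocker has flipped: its near half now stands up and is lit. In the side view the lid lip runs from (378,178) to (417,264). Next, the lid angle.

```bash
python3 - <<'E'
from h import *
cal=arm.get_calibration('side'); cs=arm.get_calibration('scene')
hx,hz=.694,.119
def aty(c,uv,y):
    o,d=ray(c,uv); return o+d*(y-o[1])/d[1]
for uv,y in (((378.5,178),.081),((416.7,264),-.123)):
    p=aty(cal,uv,y);v=p-[hx,0,hz];print(p.round(3),'a',np.arctan2(v[2],-v[0]).round(3),'r',np.hypot(v[0],v[2]).round(3))
# scene: top lip corners
for uv,y in (((214,213),-.123),((297,222),.081)):
    o,d=ray(cs,uv);p=o+d*(y-o[1])/d[1];v=p-[hx,0,hz];print('scene',p.round(3))
def ptp(a,r=.130,h=.018): return (hx-r*np.cos(a)+h*np.sin(a), hz+r*np.sin(a)+h*np.cos(a))
for a in np.arange(1.1,-.01,-.1): print(round(a,2),np.round(ptp(a),4),'lip',np.round(ptp(a,.168,.016),4))
E
```

```text
[0.614 0.081 0.25 ] a 1.022 r 0.153
[ 0.61  -0.123  0.254] a 1.016 r 0.159
scene [ 0.58  -0.123  0.216]
scene [0.598 0.081 0.275]
1.1 [0.6511 0.243 ] lip [0.6321 0.276 ]
1.0 [0.6389 0.2381] lip [0.6167 0.269 ]
0.9 [0.6273 0.232 ] lip [0.6021 0.2605]
0.8 [0.6163 0.2248] lip [0.5884 0.2507]
0.7 [0.6062 0.2165] lip [0.5758 0.2395]
0.6 [0.5969 0.2073] lip [0.5644 0.2271]
0.5 [0.5885 0.1971] lip [0.5542 0.2136]
0.4 [0.5813 0.1862] lip [0.5455 0.1992]
0.3 [0.5751 0.1746] lip [0.5382 0.1839]
0.2 [0.5702 0.1625] lip [0.5325 0.1681]
0.1 [0.5664 0.1499] lip [0.5284 0.1517]
-0.0 [0.564 0.137] lip [0.526 0.135]
```

```bash
python3 -m handwheel '[{"delta_pos":[0,-0.01,0.035],"twist":[0,0,0],"hand":0},{"delta_pos":[0.01,-0.02,0.07],"twist":[0,0,0],"hand":0},{"delta_pos":[0.04,-0.03,0.085],"twist":[0,0,0],"hand":0},{"delta_pos":[0.07,-0.04,0.085],"twist":[0,0,0],"hand":0},{"delta_pos":[0.10,-0.05,0.085],"twist":[0,0,0],"hand":0},{"delta_pos":[0.13,-0.052,0.085],"twist":[0,0,0],"hand":0},{"delta_pos":[0.16,-0.052,0.085],"twist":[0,0,0],"hand":0},{"delta_pos":[0.19,-0.052,0.085],"twist":[0,0,0],"hand":0},{"delta_pos":[0.214,-0.052,0.085],"twist":[0,0,0],"hand":0},{"delta_pos":[0.214,-0.052,0.085],"twist":[0,0,0],"hand":0}]'
python3 -m handwheel '[{"delta_pos":[0,0,-0.02],"twist":[0,0,0],"hand":0},{"delta_pos":[0,0,-0.045],"twist":[0,0,0],"hand":0},{"delta_pos":[0,0,-0.07],"twist":[0,0,0],"hand":0},{"delta_pos":[0,0,-0.09],"twist":[0,0,0],"hand":0},{"delta_pos":[0,0,-0.105],"twist":[0,0,0],"hand":0},{"delta_pos":[0,0,-0.115],"twist":[0,0,0],"hand":0},{"delta_pos":[0,0,-0.118],"twist":[0,0,0],"hand":0},{"delta_pos":[0,0,-0.118],"twist":[0,0,0],"hand":0},{"delta_pos":[0,0,-0.118],"twist":[0,0,0],"hand":0},{"delta_pos":[0,0,-0.118],"twist":[0,0,0],"hand":0}]'
python3 - <<'E'
from h import *
im=arm.grab_frame('side');cv2.imwrite('pics/side3.png',cv2.resize(im[100:350,250:550],(720,600)))
E
```

```text
time_s: 5.35
tool_pos: [0.6774, -0.0216, 0.3464]
tool_rot: [0.012, 1.0, 0.001, -0.003]
ft_force: [-0.7, -0.1, -0.5]
opening: 0.0003
grip_force: 0.0
time_s: 6.18
tool_pos: [0.6746, -0.0216, 0.2358]
tool_rot: [0.012, 1.0, -0.0, 0.001]
ft_force: [0.3, -0.4, 0.1]
opening: -0.0
grip_force: 0.0
```

View pics/side3.png

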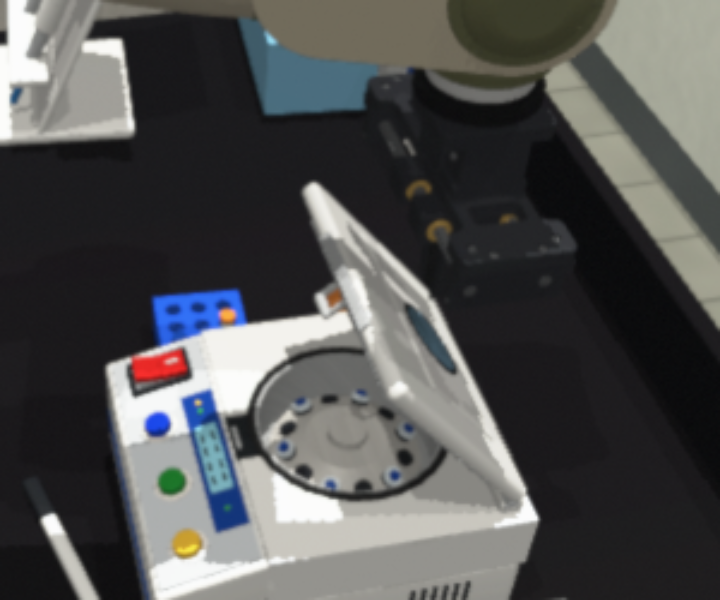

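The fingertips are behind the lid's outer face, touching nothing. Now I push along the arc in slow steps.

```bash
python3 -m handwheel '[{"delta_pos":[-0.006,0,0],"twist":[0,0,0],"hand":0},{"delta_pos":[-0.012,0,0],"twist":[0,0,0],"hand":0},{"delta_pos":[-0.018,0,0],"twist":[0,0,0],"hand":0},{"delta_pos":[-0.022,0,0],"twist":[0,0,0],"hand":0},{"delta_pos":[-0.026,0,-0.001],"twist":[0,0,0],"hand":0},{"delta_pos":[-0.029,0,-0.002],"twist":[0,0,0],"hand":0},{"delta_pos":[-0.032,0,-0.003],"twist":[0,0,0],"hand":0},{"delta_pos":[-0.035,0,-0.004],"twist":[0,0,0],"hand":0},{"delta_pos":[-0.038,0,-0.005],"twist":[0,0,0],"hand":0},{"delta_pos":[-0.041,0,-0.006],"twist":[0,0,0],"hand":0}]'
python3 -m handwheel '[{"delta_pos":[-0.003,0,-0.002],"twist":[0,0,0],"hand":0},{"delta_pos":[-0.006,0,-0.004],"twist":[0,0,0],"hand":0},{"delta_pos":[-0.009,0,-0.007],"twist":[0,0,0],"hand":0},{"delta_pos":[-0.012,0,-0.010],"twist":[0,0,0],"hand":0},{"delta_pos":[-0.015,0,-0.013],"twist":[0,0,0],"hand":0},{"delta_pos":[-0.018,0,-0.016],"twist":[0,0,0],"hand":0},{"delta_pos":[-0.021,0,-0.019],"twist":[0,0,0],"hand":0},{"delta_pos":[-0.024,0,-0.022],"twist":[0,0,0],"hand":0},{"delta_pos":[-0.026,0,-0.024],"twist":[0,0,0],"hand":0},{"delta_pos":[-0.026,0,-0.024],"twist":[0,0,0],"hand":0}]'
python3 - <<'E'
from h import *
im=arm.grab_frame('side');cv2.imwrite('pics/side4.png',cv2.resize(im[100:350,250:550],(720,600)))
E
```

```text
time_s: 7.07
tool_pos: [0.6332, -0.0216, 0.2287]
tool_rot: [0.012, 1.0, -0.0, 0.0]
ft_force: [1.7, 0.4, 0.8]
opening: 0.0005
grip_force: 0.8
time_s: 7.9
tool_pos: [0.6068, -0.0216, 0.2042]
tool_rot: [0.012, 1.0, -0.0, -0.001]
ft_force: [0.8, 0.6, 0.1]
opening: 0.0005
grip_force: 0.1
```

View pics/side4.png

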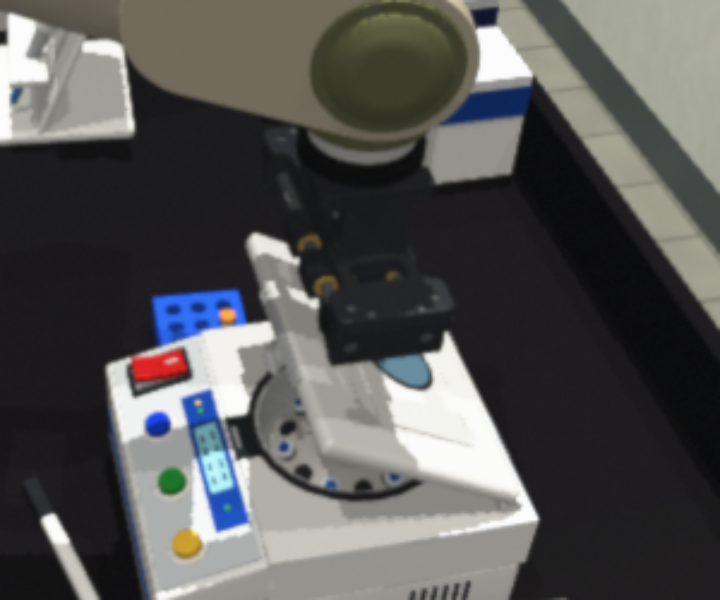

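The lid follows at about 0.6 rad, so I continue.

```bash
python3 -m handwheel '[{"delta_pos":[-0.003,0,-0.003],"twist":[0,0,0],"hand":0},{"delta_pos":[-0.006,0,-0.006],"twist":[0,0,0],"hand":0},{"delta_pos":[-0.009,0,-0.009],"twist":[0,0,0],"hand":0},{"delta_pos":[-0.012,0,-0.012],"twist":[0,0,0],"hand":0},{"delta_pos":[-0.015,0,-0.016],"twist":[0,0,0],"hand":0},{"delta_pos":[-0.018,0,-0.020],"twist":[0,0,0],"hand":0},{"delta_pos":[-0.021,0,-0.023],"twist":[0,0,0],"hand":0},{"delta_pos":[-0.023,0,-0.026],"twist":[0,0,0],"hand":0},{"delta_pos":[-0.025,0,-0.029],"twist":[0,0,0],"hand":0},{"delta_pos":[-0.027,0,-0.032],"twist":[0,0,0],"hand":0}]'
python3 -m handwheel '[{"delta_pos":[-0.002,0,-0.003],"twist":[0,0,0],"hand":0},{"delta_pos":[-0.004,0,-0.006],"twist":[0,0,0],"hand":0},{"delta_pos":[-0.006,0,-0.009],"twist":[0,0,0],"hand":0},{"delta_pos":[-0.008,0,-0.012],"twist":[0,0,0],"hand":0},{"delta_pos":[-0.010,0,-0.015],"twist":[0,0,0],"hand":0},{"delta_pos":[-0.012,0,-0.018],"twist":[0,0,0],"hand":0},{"delta_pos":[-0.014,0,-0.020],"twist":[0,0,0],"hand":0},{"delta_pos":[-0.016,0,-0.022],"twist":[0,0,0],"hand":0},{"delta_pos":[-0.017,0,-0.024],"twist":[0,0,0],"hand":0},{"delta_pos":[-0.018,0,-0.025],"twist":[0,0,0],"hand":0}]'
python3 -m handwheel '[{"delta_pos":[0,0,-0.001],"twist":[0,0,0],"hand":0},{"delta_pos":[0,0,-0.002],"twist":[0,0,0],"hand":0},{"delta_pos":[0,0,-0.003],"twist":[0,0,0],"hand":0},{"delta_pos":[0,0,-0.004],"twist":[0,0,0],"hand":0},{"delta_pos":[0,0,-0.005],"twist":[0,0,0],"hand":0},{"delta_pos":[0,0,-0.006],"twist":[0,0,0],"hand":0},{"delta_pos":[0,0,-0.007],"twist":[0,0,0],"hand":0},{"delta_pos":[0,0,-0.008],"twist":[0,0,0],"hand":0},{"delta_pos":[0,0,-0.009],"twist":[0,0,0],"hand":0},{"delta_pos":[0,0,-0.010],"twist":[0,0,0],"hand":0}]'
```

```text
time_s: 8.78
tool_pos: [0.5801, -0.0215, 0.1725]
tool_rot: [0.012, 1.0, 0.0, 0.0]
ft_force: [1.2, -0.7, 1.2]
opening: 0.0006
grip_force: 0.5
time_s: 9.62
tool_pos: [0.5622, -0.0215, 0.1475]
tool_rot: [0.012, 1.0, 0.0, -0.0]
ft_force: [2.0, 0.6, 3.2]
opening: 0.0004
grip_force: 1.5
time_s: 10.45
tool_pos: [0.5623, -0.0215, 0.1374]
tool_rot: [0.012, 1.0, 0.0, -0.0]
ft_force: [-1.4, 0.1, 1.3]
opening: 0.0004
grip_force: 0.5
```

```bash
python3 -m handwheel '[{"delta_pos":[0,0,-0.001],"twist":[0,0,0],"hand":0},{"delta_pos":[0,0,-0.0015],"twist":[0,0,0],"hand":0},{"delta_pos":[0,0,-0.002],"twist":[0,0,0],"hand":0},{"delta_pos":[0,0,-0.0025],"twist":[0,0,0],"hand":0},{"delta_pos":[0,0,-0.003],"twist":[0,0,0],"hand":0},{"delta_pos":[0,0,-0.003],"twist":[0,0,0],"hand":0},{"delta_pos":[0,0,-0.003],"twist":[0,0,0],"hand":0},{"delta_pos":[0,0,-0.003],"twist":[0,0,0],"hand":0},{"delta_pos":[0,0,-0.003],"twist":[0,0,0],"hand":0},{"delta_pos":[0,0,-0.003],"twist":[0,0,0],"hand":0}]'
```

```text
time_s: 11.28
tool_pos: [0.5624, -0.0216, 0.1372]
tool_rot: [0.012, 1.0, -0.0, 0.001]
ft_force: [-10.1, 0.8, 22.6]
opening: 0.0006
grip_force: 11.1
```

The lid meets a firm stop at 137 mm, which is the shut height. Next I retract, tilt to the panel normal and hover over the blue key.

```bash
python3 -m handwheel '[{"delta_pos":[0,0,0.02],"twist":[0,0,0],"hand":0},{"delta_pos":[0,0,0.05],"twist":[0,0,0],"hand":0},{"delta_pos":[-0.02,0.01,0.06],"twist":[0,-0.06,0],"hand":0},{"delta_pos":[-0.05,0.02,0.06],"twist":[0,-0.13,0],"hand":0},{"delta_pos":[-0.075,0.034,0.055],"twist":[0,-0.20,0],"hand":0},{"delta_pos":[-0.084,0.034,0.04],"twist":[0,-0.26,0],"hand":0},{"delta_pos":[-0.084,0.034,0.02],"twist":[0,-0.26,0],"hand":0},{"delta_pos":[-0.084,0.034,0.02],"twist":[0,-0.26,0],"hand":0},{"delta_pos":[-0.084,0.034,0.02],"twist":[0,-0.26,0],"hand":0},{"delta_pos":[-0.084,0.034,0.02],"twist":[0,-0.26,0],"hand":0}]'
python3 - <<'E'
from h import *
st=arm.get_state();im=arm.grab_frame('wrist');cal=arm.get_calibration('wrist');side=arm.grab_frame('side')
cv2.imwrite('pics/w5.png',np.hstack([im[60:460,120:520],cv2.resize(side[170:370,270:470],(400,400))]))
for c in ('red','blue','green'):
    b=blob(im,c,(0,0,640,480),40);print(c,[(x,plane(cal,x[1],.1137,st).round(4).tolist()) for x in b])
E
```

```text
time_s: 12.12
tool_pos: [0.4793, 0.0122, 0.1556]
tool_rot: [0.012, 0.991, 0.001, 0.13]
ft_force: [0.8, 0.1, 0.2]
opening: 0.0004
grip_force: 0.0
red [((np.int32(2733), [423.6, 287.1]), [0.5016, 0.0633, 0.1137])]
blue [((np.int32(12580), [538.4, 261.0]), [0.4875, 0.1168, 0.1137]), ((np.int32(2565), [163.8, 314.2]), [0.516, -0.0679, 0.1137]), ((np.int32(1671), [317.5, 162.5]), [0.4347, 0.0129, 0.1137])]
green []
```

View pics/w5.png

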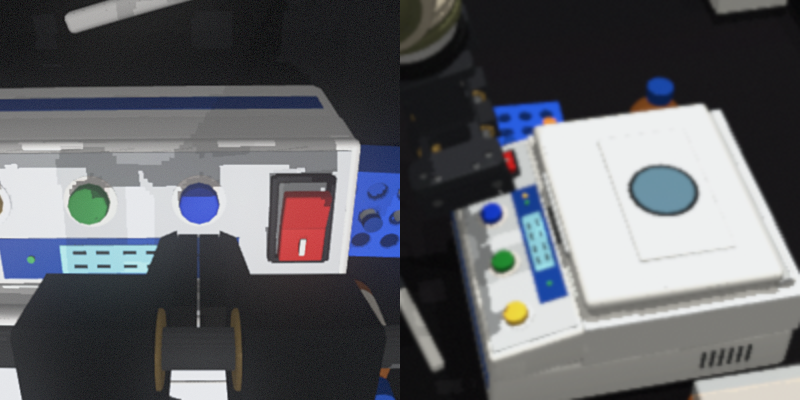

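The lid is flush shut. The blue key sits at (318,263) in the wrist frame, in line with the fingertip column.

```bash
python3 - <<'E'
from h import *
st=arm.get_state();print(st['tool_pos'])
print(plane(arm.get_calibration('wrist'),(318.5,263.5),.1137,st))
E
python3 -m handwheel '[{"delta_pos":[0.002,0,-0.006],"twist":[0,0,0],"hand":0},{"delta_pos":[0.004,0,-0.012],"twist":[0,0,0],"hand":0},{"delta_pos":[0.005,0,-0.018],"twist":[0,0,0],"hand":0},{"delta_pos":[0.006,0,-0.024],"twist":[0,0,0],"hand":0},{"delta_pos":[0.007,0,-0.028],"twist":[0,0,0],"hand":0},{"delta_pos":[0.007,0,-0.030],"twist":[0,0,0],"hand":0},{"delta_pos":[0.007,0,-0.030],"twist":[0,0,0],"hand":0},{"delta_pos":[0.007,0,-0.030],"twist":[0,0,0],"hand":0},{"delta_pos":[0.007,0,-0.030],"twist":[0,0,0],"hand":0},{"delta_pos":[0.007,0,-0.030],"twist":[0,0,0],"hand":0}]'
```

```text
[0.47926467 0.01222175 0.15558766]
[0.48560326 0.01219991 0.1137    ]
time_s: 13.05
tool_pos: [0.4854, 0.0124, 0.125]
tool_rot: [0.012, 0.991, 0.002, 0.13]
ft_force: [-0.2, -0.0, -0.2]
opening: 0.0005
grip_force: 0.0
```

```bash
python3 -m handwheel '[{"delta_pos":[0.001,0,-0.004],"twist":[0,0,0],"hand":0},{"delta_pos":[0.002,0,-0.008],"twist":[0,0,0],"hand":0},{"delta_pos":[0.002,0,-0.010],"twist":[0,0,0],"hand":0},{"delta_pos":[0.0025,0,-0.011],"twist":[0,0,0],"hand":0},{"delta_pos":[0.0025,0,-0.012],"twist":[0,0,0],"hand":0},{"delta_pos":[0.003,0,-0.013],"twist":[0,0,0],"hand":0},{"delta_pos":[0.003,0,-0.014],"twist":[0,0,0],"hand":0},{"delta_pos":[0.003,0,-0.015],"twist":[0,0,0],"hand":0},{"delta_pos":[0.003,0,-0.015],"twist":[0,0,0],"hand":0},{"delta_pos":[0.003,0,-0.015],"twist":[0,0,0],"hand":0}]'
```

```text
time_s: 13.88
tool_pos: [0.4885, 0.0124, 0.1099]
tool_rot: [0.012, 0.991, 0.002, 0.13]
ft_force: [-0.1, 0.4, 1.3]
opening: 0.0006
grip_force: 0.8
```

```bash
python3 -m handwheel '[{"delta_pos":[0.0003,0,-0.001],"twist":[0,0,0],"hand":0},{"delta_pos":[0.0005,0,-0.002],"twist":[0,0,0],"hand":0},{"delta_pos":[0.0008,0,-0.003],"twist":[0,0,0],"hand":0},{"delta_pos":[0.001,0,-0.004],"twist":[0,0,0],"hand":0},{"delta_pos":[0.001,0,-0.004],"twist":[0,0,0],"hand":0},{"delta_pos":[0.001,0,-0.004],"twist":[0,0,0],"hand":0},{"delta_pos":[0.001,0,-0.004],"twist":[0,0,0],"hand":0},{"delta_pos":[0.001,0,-0.004],"twist":[0,0,0],"hand":0},{"delta_pos":[0.001,0,-0.004],"twist":[0,0,0],"hand":0},{"delta_pos":[0.001,0,-0.004],"twist":[0,0,0],"hand":0}]'
```

```text
time_s: 14.72
tool_pos: [0.4895, 0.0124, 0.1065]
tool_rot: [0.012, 0.991, 0.001, 0.13]
ft_force: [-5.9, 0.6, 13.5]
opening: 0.0006
grip_force: 7.4
```

```bash
python3 -m handwheel '[{"delta_pos":[0,0,-0.0005],"twist":[0,0,0],"hand":0},{"delta_pos":[0,0,-0.001],"twist":[0,0,0],"hand":0},{"delta_pos":[0,0,-0.001],"twist":[0,0,0],"hand":0},{"delta_pos":[0,0,-0.001],"twist":[0,0,0],"hand":0},{"delta_pos":[0,0,-0.001],"twist":[0,0,0],"hand":0},{"delta_pos":[0,0,-0.001],"twist":[0,0,0],"hand":0},{"delta_pos":[0,0,-0.001],"twist":[0,0,0],"hand":0},{"delta_pos":[0,0,-0.001],"twist":[0,0,0],"hand":0},{"delta_pos":[0,0,-0.001],"twist":[0,0,0],"hand":0},{"delta_pos":[0,0,-0.001],"twist":[0,0,0],"hand":0}]'
python3 - <<'E'
from h import *
im=arm.grab_frame('wrist');side=arm.grab_frame('side')
cv2.imwrite('pics/w6.png',np.hstack([im[100:460,120:520],cv2.resize(side[170:370,270:492],(400,360))]))
E
```

```text
time_s: 15.55
tool_pos: [0.4896, 0.0124, 0.1063]
tool_rot: [0.012, 0.991, 0.001, 0.13]
ft_force: [-11.7, -0.1, 24.4]
opening: 0.0002
grip_force: 13.2
```

View pics/w6.png

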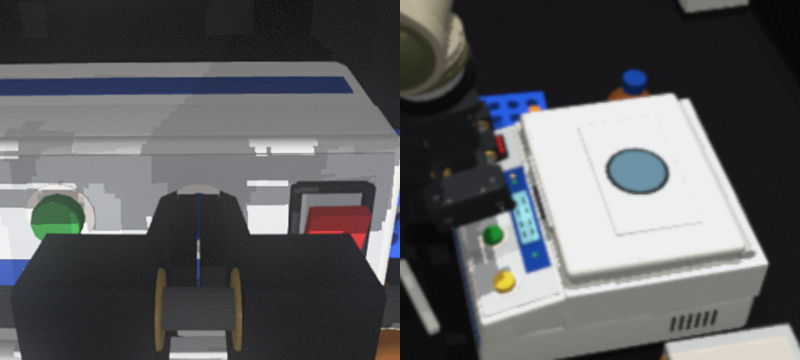

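The fingertip covers the blue key squarely and rests on a hard stop (24 N against its 3.6 N spring). The lid is shut, the rocker is on, and the green and yellow keys are clear.

```bash
python3 -c "
from cell import arm
print(arm.hand_in())"
```

```text
the job is handed in; nothing more can be done
None
```

I handed the job in at about 16 s on the robot clock with the rocker on, the lid clicked shut and the blue pulse key held down against its stop; the hand-in gave no verdict.

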